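Set the stock tags on the parts bins

TASK

Set the stock tags in front of the three parts bins: push tags over gently with the fingertips so that only the full bins show the round disc (tag leaning back toward its bin) and the empty bin shows the bar (tag leaning forward, away from its bin). Do not pinch or lift anything, and leave the parts in the bins and the things on the bench where they are.

Things in the scene. Friction and masses are not known exactly. Their poses are not given: they have to be found in the camera images.
- base: grey base plate fixed to the bench, 148 x 204 x 6 mm; origin: centre of its underside; +x from the tags to the bins (away from the robot), +y left along the row, z up. Three hinged tags in lanes y = 66, 0, -66 mm (hinge line x = -45 mm), a bin behind each (centre x = 40 mm, same y). A tag belongs to the bin straight behind it in its lane; which tag and bin are in which lane varies
- hinge_a (a point): point on the middle of the hinge axis of tag a, 36 mm above the bench; the axis runs along the base's y
- tag_a (a joint): hinge angle of tag a, rad: 0 upright, +0.6 (stop) leaning back toward its bin, round disc (36 mm, on the robot-side face) shown; -0.6 (stop) leaning forward to the robot, bar (38 x 10 mm, on the bin-side face) shown. Swings freely and falls by its weight to the side it leans to. Aluminium plate 46 mm wide, 4 mm thick, about 40 g
- top_a (a point): middle of the upper edge of tag a, 78 mm from its hinge axis; the plate begins 6 mm from the axis, between two steel side plates whose tops are 42 mm above the bench (moves with the tag; about 100 mm above the bench at either stop, 114 mm upright)
- hinge_b (a point): point on the middle of the hinge axis of tag b, 36 mm above the bench; the axis runs along the base's y
- tag_b (a joint): hinge angle of tag b, rad: 0 upright, +0.6 (stop) leaning back toward its bin, round disc (36 mm, on the robot-side face) shown; -0.6 (stop) leaning forward to the robot, bar (38 x 10 mm, on the bin-side face) shown. Swings freely and falls by its weight to the side it leans to. Aluminium plate 46 mm wide, 4 mm thick, about 40 g
- top_b (a point): middle of the upper edge of tag b, 78 mm from its hinge axis; the plate begins 6 mm from the axis, between two steel side plates whose tops are 42 mm above the bench (moves with the tag; about 100 mm above the bench at either stop, 114 mm upright)
- hinge_c (a point): point on the middle of the hinge axis of tag c, 36 mm above the bench; the axis runs along the base's y
- tag_c (a joint): hinge angle of tag c, rad: 0 upright, +0.6 (stop) leaning back toward its bin, round disc (36 mm, on the robot-side face) shown; -0.6 (stop) leaning forward to the robot, bar (38 x 10 mm, on the bin-side face) shown. Swings freely and falls by its weight to the side it leans to. Aluminium plate 46 mm wide, 4 mm thick, about 40 g
- top_c (a point): middle of the upper edge of tag c, 78 mm from its hinge axis; the plate begins 6 mm from the axis, between two steel side plates whose tops are 42 mm above the bench (moves with the tag; about 100 mm above the bench at either stop, 114 mm upright)
- piston_bin: grey open-topped plastic bin, 60 x 60 x 52 mm, 3 mm walls, fixed on the base plate, rim 58 mm above the bench; full: one engine piston fills it. Origin at the centre of its underside (6 mm above the bench), axes as the base; its centre is 85 mm straight behind the hinge of its own tag
- bearing_bin: grey open-topped plastic bin, 60 x 60 x 52 mm, 3 mm walls, fixed on the base plate, rim 58 mm above the bench; full: a stack of three ball bearings, the lower two fixed. Origin at the centre of its underside (6 mm above the bench), axes as the base; its centre is 85 mm straight behind the hinge of its own tag
- empty_bin: grey open-topped plastic bin, 60 x 60 x 52 mm, 3 mm walls, fixed on the base plate, rim 58 mm above the bench; empty. Origin at the centre of its underside (6 mm above the bench), axes as the base; its centre is 85 mm straight behind the hinge of its own tag
- piston: loose bare metal engine piston, 48 mm across, 48 mm high, standing in piston_bin; stays where it is (not above the rim); origin at the centre of its underside
- bearing_3: loose ball bearing, 47 mm across, 14 mm thick, lying on top of the stack in bearing_bin; stays where it is (not above the rim); origin at the centre of its underside
- glue_bottle: bystander, loose: white glue bottle, 53 mm across, 153 mm high; origin at the centre of its underside
- tape_measure: bystander, loose: yellow steel tape measure lying on the bench, 62 x 77 x 35 mm; origin at the centre of its underside

How it is judged:
By the outcome, as a careful person would: the job done as asked, in the order asked, and still so for the second after the job is handed in, with the robot touching nothing.
It also fails if it takes over 64 s, if anything falls off the work surface, if the arm or the gripper's body presses on something with over 40 N, if the wrist force passes 120 N, or if a joint passes its speed limit or range.

ROBOT

A 7-joint arm with a two-finger parallel gripper is mounted at the origin on a cart in front of the work surface, level with it; the furniture and walls round the work are solid. World frame = base frame: x ahead of the robot, y to its left, z up, the work surface at z = 0. Lengths are in mm, angles in rad, forces in N, time in s.
With the tool pointing down it reaches from about 400 to 875 mm from the base axis. Payload 19.3 kg.
Tool frame: the origin (TCP) lies at the very end of the fingers, on their centre line; the grasp point (between the pads) lies 19 mm behind it (grip_point_offset is the z of the grasp point in the tool frame, in mm); z points along the fingers, y is the line along which they close (so a half turn about z gives the same grasp; the last joint's range is limited). The gripper opens to 85 mm and grips with 20 to 120 N. Pads are 22 mm wide; open, the fingers measure 114 mm over their backs; the gripper's body (76 mm by 85 mm) begins 54 mm behind the grasp point. The pads swing forward as they close: fully open they stand 13 mm farther back than shut.
Start: joints at [-0.07, 0.521, -0.036, 1.599, 0.021, 1.021, -0.113], TCP at [624.992, -0.025, 231.291] pointing down, gripper open.
Joint ranges: [-2.91, 2.91], [-0.3, 2.13], [-1.5, 1.42], [0.17, 2.43], [-1.26, 4.41], [0.16, 1.93], [-2.52, 2.52]. Speed limits (rad/s): [1.89, 1.89, 2.39, 2.39, 3.01, 3.01, 3.01].

INTERFACE

Orientations are given as a 3x3 rotation matrix whose columns are the frame's x, y, z axes.
In Python, from workcell import movep, movel, goto_joints, open_gripper, clamp, wait, inverse_kinematics, read_state, camera, PlanningError, finish_job, grip_point_offset gives the robot as it stands. Calls block until the motion is done:
- movep(position, orientation): joint-space move of the TCP to a pose.
- movel(position, frame=None, max_speed=150, guard=None): straight line of the TCP; frame=None keeps the orientation; max_speed is the mean speed in mm/s. With guard (N) it stops when the force on the tool has changed by that much, and returns True; else False.
- goto_joints(angles): joint-space move.
- open_gripper() and clamp(): open the fingers fully, or close them until they stop; the grip force is fixed at half the most.
- wait(seconds).
- inverse_kinematics(position, orientation): joint angles nearest the present ones, or None.
- read_state(): the state.
- camera(name): name is "scene" or "side" or "wrist"; returns a dict with "image" (400x640x3 uint8, blue, green, red), "range_z" (400x640 float32, mm along the optical axis (not along the pixel's ray), 0 where there is no reading), "fx", "fy", "cx", "cy" (pixels), "cam_to_world" (4x4, takes a point from camera to world coordinates). Camera axes: x right, y up, looking along -z (the intrinsics and any distortion apply to the point x, -y, -z); pixel columns grow to the right and rows downward; lengths in mm; the calibration is good to about 2 mm. A picture is of the moment at which its call begins.
A pose or a line that the arm cannot do raises PlanningError and nothing moves.
- finish_job(): hands the job in; it is judged then, once.
The state is a dict: "time": time; "qpos": joint angles; "qvel": joint speeds; "joint_efforts": joint torques, N m; "eef_pos": TCP position; "tool_rot": TCP orientation; "ft_force": force on the tool from outside, world axes, zero at the start; "torque": the same for the moment, N m; "finger_gap": finger opening in mm; "gripper_force": force on a finger pad.
Only numpy, scipy, OpenCV 4.12 (cv2) and the standard library are available. Lean on these libraries where they do the work, as an engineer would, in place of code of your own. Each camera call takes 0.05 s, during which the arm holds its last target. There are 200 camera calls.

## Working session

There is one attempt and no reset: what is moved stays moved. The work goes in short steps, each a Python script; the robot and the scene stay as the last script left them, time stands still between calls to the robot, and variables do not carry over. Pictures are saved under pics/ and viewed, at most 10 in all, crops included, and the job is handed in when it is done.

```bash
mkdir -p pics; ls; python3 - <<'E'
from workcell import *
import cv2,numpy as np
for n in("scene","side","wrist"):
    c=camera(n);cv2.imwrite(f"pics/{n}0.png",c["image"]);np.savez(f"pics/{n}0.npz",**c)
    print(n,c["fx"],c["cx"],c["cy"],np.round(c["cam_to_world"],3).tolist(),(c["range_z"]>0).mean())
    print([k for k in c])
s=read_state();print(s["time"],np.round(s["tool_rot"],3))
E
```

```text
pics
scene 401.01581847420096 326.2912484359964 189.8942798835113 [[0.831, 0.381, -0.406, 78.816], [-0.556, 0.593, -0.582, -881.46], [0.019, 0.709, 0.705, 746.115], [0.0, 0.0, 0.0, 1.0]] 0.99594140625
['image', 'range_z', 'fx', 'fy', 'cx', 'cy', 'cam_to_world']
side 479.6273154309287 318.2917035954355 195.0094740770881 [[-0.995, 0.075, -0.071, 403.262], [-0.101, -0.561, 0.822, 547.189], [0.022, 0.824, 0.566, 698.375], [0.0, 0.0, 0.0, 1.0]] 0.9958671875
['image', 'range_z', 'fx', 'fy', 'cx', 'cy', 'cam_to_world']
wrist 306.4446403036866 320.13096704950556 202.92145786951792 [[1.0, -0.001, 0.001, 624.066], [0.0, 0.951, 0.308, 77.856], [-0.001, -0.308, 0.951, 372.547], [0.0, 0.0, 0.0, 1.0]] 0.9959296875
['image', 'range_z', 'fx', 'fy', 'cx', 'cy', 'cam_to_world']
0.15 [[ 0.     1.    -0.001]
 [ 1.    -0.    -0.   ]
 [-0.    -0.001 -1.   ]]
```

View pics/scene0.png

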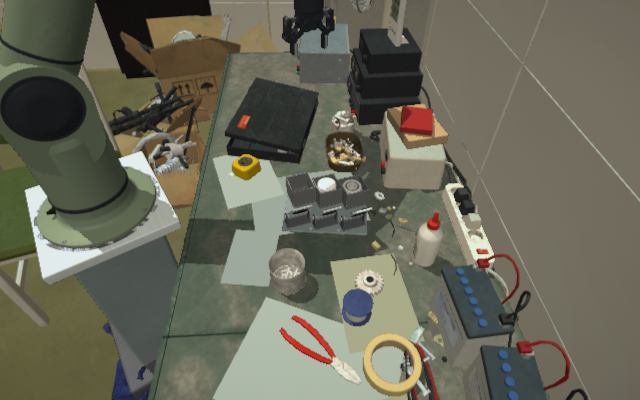

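View pics/side0.png

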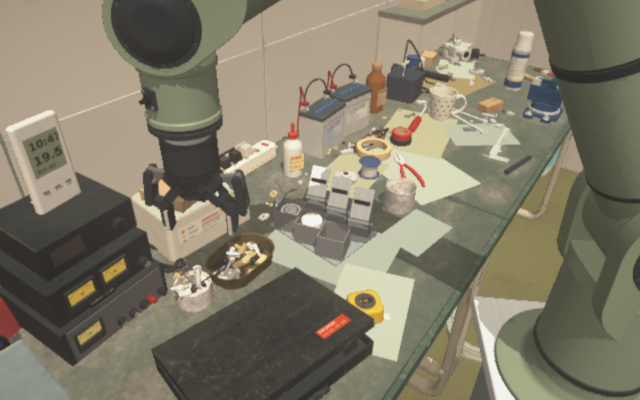

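View pics/wrist0.png

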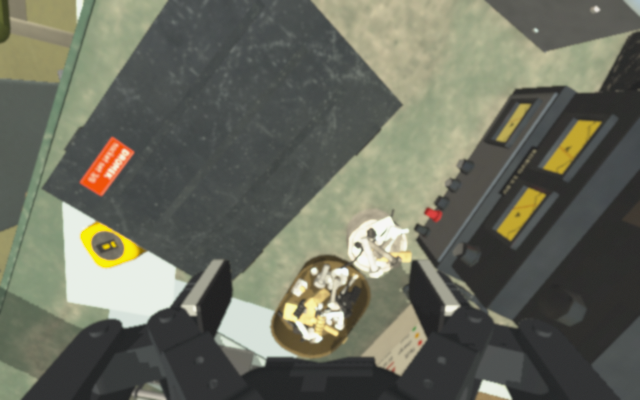

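Scene and side views show the base near scene px (325,205) and side px (335,215). The bins look like empty, piston (white top) and bearing. Next I zoom in and get points.

```bash
cat > h.py <<'E'
import numpy as np,cv2
def load(f): return dict(np.load(f))
def pts(c):
    "per-pixel world points from range"
    z=c["range_z"].astype(float);v,u=np.mgrid[:400,:640]
    p=np.stack([(u-c["cx"])/c["fx"]*z,-(v-c["cy"])/c["fy"]*z,-z,np.ones_like(z)],-1)
    return (p@c["cam_to_world"].T)[...,:3]
E
python3 - <<'E'
from h import *
a=load("pics/scene0.npz");b=load("pics/side0.npz")
A=cv2.resize(a["image"][160:245,265:385],(480,340),interpolation=cv2.INTER_CUBIC)
B=cv2.resize(b["image"][155:270,265:385],(355,340),interpolation=cv2.INTER_CUBIC)
cv2.imwrite("pics/crop.png",np.hstack([A[:,:440],B]))
P=pts(a);Q=pts(b)
for p in[(190,299),(186,327),(187,352),(217,297),(217,325),(217,355),(230,350),(165,245)]:print("scene",p,P[p].round())
for p in[(180,317),(190,340),(200,363),(210,290),(220,312),(238,332),(160,292),(300,366)]:print("side",p,Q[p].round())
E
```

```text
scene (190, 299) [ 418. -279.   59.]
scene (186, 327) [ 483. -305.   60.]
scene (187, 352) [ 548. -322.   36.]
scene (217, 297) [ 389. -317.   15.]
scene (217, 325) [ 448. -350.    9.]
scene (217, 355) [ 511. -389.    8.]
scene (230, 350) [ 476. -416.    9.]
scene (165, 245) [ 357. -102.   38.]
side (180, 317) [ 491. -423.   74.]
side (190, 340) [ 434. -385.   75.]
side (200, 363) [ 379. -349.   77.]
side (210, 290) [ 544. -336.   43.]
side (220, 312) [ 488. -290.   54.]
side (238, 332) [ 442. -283.   13.]
side (160, 292) [ 569. -534.   59.]
side (300, 366) [364. -87.  33.]
```

View pics/crop.png

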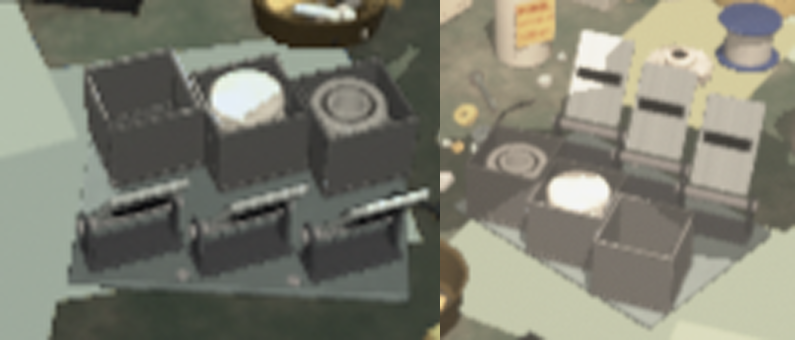

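All three tags show the bar to the bin side. The empty bin is in the +y lane, the piston in the middle and the bearing in the -y lane. Next I fit the base pose, the tag angles and the clearances.

```bash
cat >> h.py <<'E'
def ray(c,u,v,z):
    "pixel -> world point on plane at height z"
    M=c["cam_to_world"];d=M[:3,:3]@np.array([(u-c["cx"])/c["fx"],-(v-c["cy"])/c["fy"],-1.]);o=M[:3,3]
    return o+d*(z-o[2])/d[2]
E
python3 - <<'E'
from h import *
a=load("pics/scene0.npz");b=load("pics/side0.npz")
P=pts(a);Q=pts(b)
# discs: white piston top in scene and side (height 6+3+48=57)
for n,c,(r0,r1,c0,c1) in(("scene",a,(170,205,312,342)),("side",b,(205,235,298,330))):
    im=c["image"][r0:r1,c0:c1];m=(im.min(2)>150).astype(np.uint8)
    k,l,s,ce=cv2.connectedComponentsWithStats(m);i=1+s[1:,4].argmax();u,v=ce[i]+[c0,r0]
    print(n,"piston top",s[i],(u,v),ray(c,u,v,57).round(1))
# bin-wall/rim cloud: points 50..62 in both
yaw=np.arctan2(.55,-.834)-np.pi/2
for nm,X in(("scene",P),("side",Q)):
    p=X.reshape(-1,3);s=(np.abs(p[:,0]-470)<160)&(np.abs(p[:,1]+340)<160);p=p[s]
    r=p[(p[:,2]>50)&(p[:,2]<62)&((p[:,:2]-[490,-300])@[.55,.834]>-30)&(np.linalg.norm(p[:,:2]-[490,-300],axis=1)<125)]
    print(nm,"rim",len(r),cv2.minAreaRect(r[:,:2].astype(np.float32)))
    # base plate top
    r=p[(p[:,2]>2)&(p[:,2]<9)]
    t=p[(p[:,2]>62)&(p[:,2]<125)]
    R=np.array([[np.cos(yaw),np.sin(yaw)],[-np.sin(yaw),np.cos(yaw)]])
    q=np.c_[(t[:,:2]-[482,-300])@R.T,t[:,2]] # relative to approx mid bin
    print("yaw",yaw)
    for lane in(66,0,-66):
        g=q[(abs(q[:,1]-lane)<26)&(abs(q[:,0]+90)<70)]
        if len(g)>10:
            k=np.polyfit(g[:,2],g[:,0],1);print(lane,len(g),"dx/dz",k[0].round(2),"x at z36",np.polyval(k,36).round(1),"zmax",g[:,2].max().round(),"y",g[:,1].mean().round(1))
# plate edges for bottle and obstacles: coarse height map around
x=np.vstack([P.reshape(-1,3),Q.reshape(-1,3)])
H={}
for i in range(330,660,30):
    print(i,[int(x[(abs(x[:,0]-i)<15)&(abs(x[:,1]-j)<15)&(x[:,2]<170),2].max(initial=-1)) for j in range(-600,-190,30)])
E
```

```text
scene piston top [  6   7  17  14 197] (np.float64(325.83756345177665), np.float64(183.85279187817258)) [ 486.5 -294.4   57. ]
side piston top [  3   8  22  16 251] (np.float64(311.8247011952191), np.float64(219.97211155378486)) [ 488.4 -286.2   57. ]
scene rim 965 ((491.6391906738281, -291.9747619628906), (74.8829574584961, 206.03668212890625), 56.53729248046875)
yaw 0.9877909054152285
66 93 dx/dz -0.52 x at z36 -80.8 zmax 104.0 y 59.6
0 87 dx/dz -0.68 x at z36 -75.0 zmax 104.0 y -6.1
-66 84 dx/dz -0.49 x at z36 -89.3 zmax 104.0 y -70.3
side rim 943 ((492.03582763671875, -290.7838134765625), (77.47296142578125, 208.46900939941406), 55.53413391113281)
yaw 0.9877909054152285
66 376 dx/dz -0.7 x at z36 -66.8 zmax 101.0 y 60.1
0 343 dx/dz -0.69 x at z36 -70.9 zmax 100.0 y -5.6
-66 324 dx/dz -0.66 x at z36 -75.5 zmax 101.0 y -71.3
330 [45, 45, 4, 4, 60, 63, 62, 3, 3, 7, 6, 4, 5, 5]
360 [46, 46, 4, 5, 4, 4, 4, 5, 104, 86, 44, 6, 6, 5]
390 [47, 45, 15, 3, 4, 4, 4, 3, 103, 78, 36, 61, 10, 4]
420 [4, 24, 24, 14, 4, 4, 103, 103, 75, 50, 59, 61, 62, 60]
450 [5, 23, 23, 12, 4, 101, 103, 101, 62, 61, 61, 61, 60, 58]
480 [4, 8, 5, 4, 15, 103, 100, 56, 40, 63, 61, 61, 60, 2]
510 [4, 8, 9, 7, 15, 102, 91, 45, 61, 61, 62, 61, 6, 3]
540 [91, 102, 100, 9, 7, 4, 8, 14, 61, 56, 61, 57, 2, 4]
570 [99, 154, 128, 4, 13, 13, 14, 16, 60, 61, 61, 2, 37, 38]
600 [5, 101, 99, 17, 15, 9, 14, 11, 9, 7, 3, 38, 37, 29]
630 [10, 4, 1, 0, 5, 4, 6, 5, 71, 77, 4, 31, 39, 42]
```

Both cameras agree. Mid-lane bin centre is about (490,-291), which puts the middle hinge at about (444,-362), with yaw about 0.977. Slope dx/dz ≈ -0.68 in every lane matches -tan 0.6, so all three tags lean forward. I therefore push back only the piston and bearing tags.

```bash
cat > push.py <<'E'
from workcell import *
import numpy as np,cv2
yaw=.977;ex=np.array([np.cos(yaw),np.sin(yaw),0]);ey=np.array([-np.sin(yaw),np.cos(yaw),0]);h0=np.array([444.,-362,0])
def at(x,y,z): return h0+ex*x+ey*y+[0,0,z]
def ori():
    q=np.array(read_state()["qpos"]);best=[]
    for s in(1,-1):
        R=np.c_[np.cross(s*ey,[0,0,-1.]),s*ey,[0,0,-1.]];j=inverse_kinematics(at(-88,0,200),R)
        if j is not None:best.append((abs(np.array(j)-q).max(),s,R))
    best.sort(key=lambda t:t[0]);print([(b[0].round(2),b[1]) for b in best]);return best[0][2]
def push(lane):
    movel(at(-88,lane,150));movel(at(-88,lane,80))
    print("approach hit",movel(at(-62,lane,80),max_speed=60,guard=6))
    print("push hit",movel(at(10,lane,80),max_speed=30,guard=6),read_state()["eef_pos"]-h0)
    movel(at(-75,lane,80),max_speed=100);movel(at(-88,lane,160))
E
python3 - <<'E'
from push import *
clamp();print(read_state()["finger_gap"])
R=ori();movep(at(-88,0,200),R);push(0)
s=read_state();print(s["time"],s["eef_pos"])
movep(at(-130,-20,260),R)
c=camera("side");cv2.imwrite("pics/s1.png",cv2.resize(c["image"][130:290,220:440],(660,480)));print(read_state()["time"])
E
```

```text
0.17100421286590764
[(np.float64(0.66), -1), (np.float64(2.09), 1)]
approach hit False
push hit False [ 5.5323917   8.16676828 80.00100055]
8.6333 [ 394.82152404 -434.3025556   159.33651158]
9.2
```

View pics/s1.png

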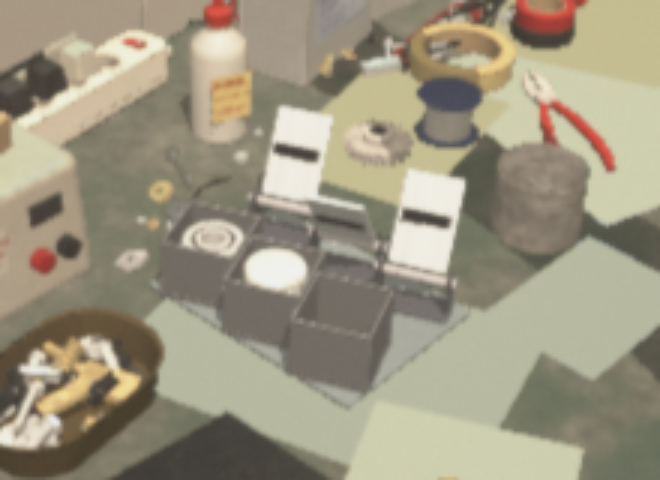

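The middle tag, near crop px (340,220), now leans back. Its neighbours at (297,155) and (425,220) haven't moved. Next is the bearing lane (-66).

```bash
python3 - <<'E'
from push import *
R=np.array(read_state()["tool_rot"])
movep(at(-88,-66,200),R);push(-66)
movep(at(-130,-20,260),R);wait(.5)
c=camera("side");d=camera("scene");np.savez("pics/s2.npz",**c)
cv2.imwrite("pics/s2.png",np.hstack([cv2.resize(c["image"][140:270,250:390],(420,390)),cv2.resize(d["image"][155:255,265:360+25],(380,317))[:,:380].copy() if 0 else cv2.resize(d["image"][150:280,265:390],(375,390))]))
from h import pts
q=(pts(c).reshape(-1,3)-h0);X=q@ex;Y=q@ey;Z=q[:,2]
for l in(66,0,-66):
    m=(abs(Y-l)<20)&(Z>66)&(Z<110)&(abs(X)<75);k=np.polyfit(Z[m],X[m],1);print(l,m.sum(),np.arctan(k[0]).round(2),X[m].mean().round())
s=read_state();print(s["time"],s["ft_force"])
E
```

```text
approach hit False
push hit False [ 60.22302131 -28.75392712  79.99326514]
66 303 -0.64 -28.0
0 86 0.5 36.0
-66 82 0.54 33.0
16.7083 [ 0.1708452   1.43126648 -0.18443934]
```

View pics/s2.png

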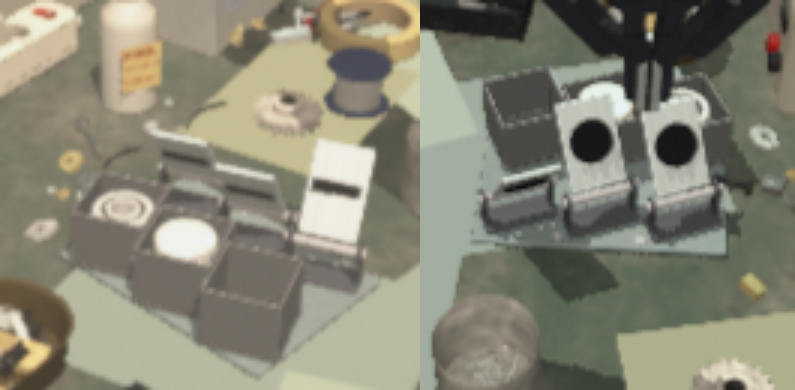

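The discs show at the piston tag (590,140) and bearing tag (675,145). The empty bin's tag shows its bar at (337,188). Parts and bystanders are where they were, and the gripper is clear above, so I hand the job in.

```bash
python3 -c "
from workcell import *
print(finish_job())"
```

```text
the job is handed in; nothing more can be done
None
```

I pushed the piston and bearing tags back so they show the disc, left the empty bin's tag leaning forward to show the bar, and handed the job in at about 17 s; the pictures beforehand showed nothing else had moved.

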